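# Pump up the suction lifter and hold the scanner glass level

## Robot

A 6-joint arm with a two-finger parallel gripper is mounted at the origin on a cart in front of the work surface, level with it; the furniture and walls round the work are solid. World frame = base frame: x ahead of the robot, y to its left, z up, the work surface at z = 0. Lengths are in m, angles in rad, forces in N, time in s.
With the tool pointing down it reaches from about 0.225 to 0.875 m from the base axis. Payload 3.4 kg.
Tool frame: the origin (TCP) lies at the very end of the fingers, on their centre line; the grasp point (between the pads) lies 19 mm behind it; z points along the fingers, y is the line along which they close (so a half turn about z gives the same grasp; the last joint's range is limited). The gripper opens to 85 mm and grips with 20 to 120 N. Pads are 22 mm wide; open, the fingers measure 114 mm over their backs; the gripper's body (76 mm by 85 mm) begins 54 mm behind the grasp point. The pads swing forward as they close: fully open they stand 13 mm farther back than shut.
Start: joints at [1.199, 0.276, 1.505, -0, 1.361, -0.121], TCP at [0.143, 0.557, 0.231] pointing down, gripper open.
Joint ranges: [-2.89, 2.89], [-0.75, 2.08], [0.22, 2.7], [-1.18, 4.32], [0.11, 2.71], [-2.7, 2.7]. Speed limits (rad/s): [2.57, 2.57, 3.14, 3.14, 3.14, 3.14].

## Interface

Orientations are given as a unit quaternion [w, x, y, z].
In Python, from rig import manip, eyes gives the robot as it stands.
- The arm moves only by the tool servo_tool, never from a script. Its argument "series" is text: rows parted by semicolons, each of 7 numbers parted by spaces: the shift along the tool's x, y, z in m, then the turn, a rotation vector about the tool's x, y, z in degrees, then the closure, from 0 (fully open) to 1 (shut). In form: dx dy dz ax ay az fingers; .... A call has 1 to 5 rows; each row is the pose to reach, as a shift and turn from the pose commanded when the call began, along the tool's axes at that moment; what a row does not reach only later rows make up. A row lasts 1/10 s, in which the tool goes at most 50 mm and 8.59 degrees, less where a joint would pass 70% of its speed; a pose out of reach is approached as far as the arm can. A call with a gripper value outside its range is refused whole. The fingers move at their own pace and stop on an object; "squeeze" is the grip in N (left out, the last holds). Time passes only in rows, so rows that repeat a pose let the fingers close. It gives the time, the measured TCP pose, the force, the opening and the grip force at its end, in the units of the state.
- manip.get_state(): the state, without advancing time (a new reading comes with each control period).
- eyes.get_image(name): name is "scene" or "top" or "wrist"; returns the picture (384x512x3 uint8, red, green, blue); there is no depth.
- eyes.camera_info(name): a dict with "fx", "fy", "cx", "cy" (pixels), "eye" and "orientation" of the camera in the world. Camera axes: x right, y down, z forward; pixel columns grow to the right and rows downward; lengths in m; the calibration is good to about 2 mm. A picture is of the moment at which its call begins: read the wrist's pose just before it. camera_info takes no time and is no camera call; for the wrist camera it gives the pose at the moment of the call.
- manip.sign_off(): hands the job in; it is judged then, once.
The state is a dict: "clock": time; "qpos": joint angles; "qd": joint speeds; "effort": joint torques, N m; "position": TCP position; "ee_rot": TCP orientation; "contact_force": force on the tool from outside, world axes, zero at the start; "moment": the same for the moment, N m; "width": finger opening in m; "gripper_force": force on a finger pad.
Only numpy, scipy, OpenCV 4.12 (cv2) and the standard library are available. Lean on these libraries where they do the work, as an engineer would, in place of code of your own. Each camera call takes 0.05 s, during which the arm holds its last target. There are 200 camera calls.

## Task

The printer's spare scanner glass lies on a low cradle with a hand-pump suction lifter on it. Pump the lifter's sprung lever three full strokes, each time all the way down and then letting it come all the way back up, then take the lifter by its handle bar and lift the glass at least 10 cm straight up off the cradle, keeping it level all the way and leaving the spray bottle, binder clip and marker alone. Finish while holding it there, level and still: do not put it down or let go.

Things in the scene. Friction and masses are not known exactly. Their poses are not given: they have to be found in the camera images.
- glass_lifter: Glass 230 (x) x 150 (y) x 5 mm, grey border, with a black suction lifter fixed fast on its middle: one loose body, 0.4-0.7 kg. Origin: centre of the underside, z up; starts 30 mm above the desk. Handle: bar along x, 24 mm wide, x -26 to 66, z 78 to 98 mm, on two posts no wider. Below it a 72 mm round housing to z 40, hinge cheeks (x -42 to -16) to z 53, a gauge (x 58 to 71) to z 47.
- lifter_grip (a point): Centreline of the handle bar at mid-height (x 0, z 88 mm of the lifter), within 3 mm of straight above the centre of mass. Good place to grip, fingers closing along the lifter's y, firmly (20 to 40 N).
- pump_lever (a joint): Pump lever, pointing to the lifter's -x (rad): 0 = fully up, 23 degrees above level (its start); 0.40 = fully down on its stop, level. A spring pushes it up: 4 N at the pad to start moving, 9 N fully down. A full stroke goes past 0.33 and back below 0.06. It hinges about the lifter's y axis through x -29, z 47 mm; steel, 79 mm long, grey press pad at its end.
- lever_pad (a point): Centre of the top of the lever's press pad (34 mm along the lever, 28 mm wide, 62 mm from the hinge). Lever up: x -83, z 78 mm of the lifter; down: x -91, z 54 mm. Press it straight down from above, e.g. with closed fingertips; the glass stays steady on its rails.
- cradle: Low cradle fixed to the desk: grey base plate 205 x 130 mm, 8 mm thick, with two rubber-topped rails along its y (130 mm long, 24 mm wide, at x -90 and +90 mm), tops 30 mm above the desk. Origin: centre of the base's underside. The glass starts centred on it within 8 mm a side and 0.08 rad.
- spray_bottle: Small spray bottle, white with a band, 44 mm across, 139 mm tall, standing on the desk: leave alone. Origin: centre of underside.
- binder_clip: Black binder clip, 23 x 41 x 36 mm, standing on the desk: leave alone. Origin: centre of underside.
- marker: Marker pen, 16 x 138 x 19 mm, lying on the desk: leave alone. Origin: centre of underside.

How it is judged:
By the outcome, as a careful person would: the job done as asked, in the order asked, and still so for the second after the job is handed in, while the arm keeps its last pose, push and grip.
It also fails if it takes over 51 s, if anything falls off the work surface, if the arm or the gripper's body presses on something with over 40 N, if the wrist force passes 120 N, or if a joint passes its speed limit or range.

## Working session

There is one attempt and no reset: what is moved stays moved. The work goes in short steps, Python scripts to look and compute and a tool call to move; the robot and the scene stay as the last step left them, time stands still between calls to the robot, and variables do not carry over. Pictures are saved under pics/ and viewed, at most 10 in all, crops included, and the job is handed in when it is done.

Besides the shell and the picture viewer there is one more tool, called after "Emit:" by a JSON object that holds its "method" and its "body". servo_tool: Moves the arm, as the interface text tells. Its arguments: {"type":"object","properties":{"series":{"type":"string"},"squeeze":{"type":"number"}},"required":["series"]}

```bash
mkdir -p pics; ls; python3 - <<'E'
from rig import manip, eyes
import cv2,numpy as np
s=manip.get_state();print(s)
for n in ["scene","top"]:
    im=eyes.get_image(n);cv2.imwrite(f"pics/{n}0.png",im[:,:,::-1]);print(n,eyes.camera_info(n))
E
```

```text
pics
{'clock': 0.0, 'qpos': array([ 1.19899552e+00,  2.76601279e-01,  1.50614282e+00, -2.21054759e-05,
        1.36073750e+00, -1.21022965e-01]), 'qd': array([ 4.82800000e-05,  9.90533184e-04,  4.37085357e-04, -1.18710144e-03,
        7.48694885e-04, -1.38136591e-04]), 'effort': array([-7.79829297e-04, -4.16775835e+01, -2.45807970e+01, -2.66126654e-04,
        1.07564570e-02, -1.14701773e-06]), 'position': array([0.14251589, 0.55649331, 0.2304323 ]), 'ee_rot': array([-2.19901111e-04,  1.25058259e-01,  9.92148950e-01, -9.18584058e-04]), 'contact_force': array([-0.36802327,  0.60242703, -0.22627719]), 'moment': array([ 0.0394152 ,  0.005276  , -0.04196761]), 'gripper_force': 0.0, 'width': 0.08546126371801531}
scene {'fx': 475.6546974603062, 'fy': 475.6546974603062, 'cx': 252.9187960843037, 'cy': 187.81919400263473, 'eye': array([ 0.21646308, -1.019713  ,  0.61508004]), 'orientation': array([-0.45739788,  0.85799423, -0.20573542,  0.11093248])}
top {'fx': 366.75613518873564, 'fy': 366.75613518873564, 'cx': 257.4992724338038, 'cy': 186.41742701015377, 'eye': array([ 0.48601617, -0.330067  ,  0.95929442]), 'orientation': array([ 0.03855773, -0.70212217,  0.70914402, -0.05150254])}
```

View pics/scene0.png

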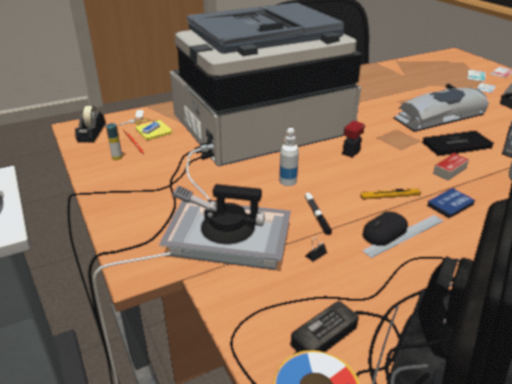

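View pics/top0.png

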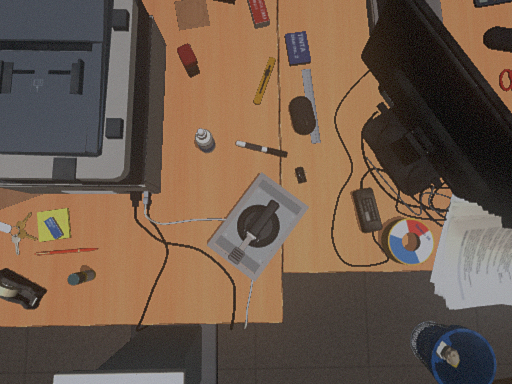

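The scene view shows the glass at about (228,235) with the handle at (238,193) and the lever pad at (184,196). In the top view the glass is at about (258,226), the handle near (263,217) and the pad near (237,255). The bottle is at (204,140), the marker at (262,149) and the clip at (300,174). I'll enlarge both and project them.

```bash
cat > h.py <<'E'
import numpy as np
from scipy.spatial.transform import Rotation as R
from rig import manip, eyes
def rot(q): return R.from_quat(np.roll(q,-1)).as_matrix()
def ray(c,u,v):
    d=rot(c["orientation"])@[(u-c["cx"])/c["fx"],(v-c["cy"])/c["fy"],1]
    return np.array(c["eye"]),d/np.linalg.norm(d)
def plane(c,u,v,z):
    e,d=ray(c,u,v);return e+d*(z-e[2])/d[2]
def two(c1,p1,c2,p2):
    e,d=ray(c1,*p1);f,g=ray(c2,*p2)
    t=np.linalg.lstsq(np.c_[d,-g],f-e,rcond=None)[0]
    a,b=e+d*t[0],f+g*t[1];return (a+b)/2,np.linalg.norm(a-b)
def proj(c,p):
    q=rot(c["orientation"]).T@(np.array(p)-c["eye"]);return np.array([c["fx"]*q[0]/q[2]+c["cx"],c["fy"]*q[1]/q[2]+c["cy"]])
E
python3 - <<'E'
from h import *
import cv2
t=cv2.imread("pics/top0.png");s=cv2.imread("pics/scene0.png")
a=cv2.resize(t[165:285,200:315],None,fx=5,fy=5,interpolation=cv2.INTER_CUBIC)
b=cv2.resize(s[175:275,155:300],None,fx=5,fy=5,interpolation=cv2.INTER_CUBIC)
cv2.imwrite("pics/topc.png",a);cv2.imwrite("pics/scenec.png",b)
c=eyes.camera_info("top")
for n,p in dict(glass=(258,226),pad=(237,255),bottle=(204,140),clip=(300,174),mk1=(238,143),mk2=(286,155)).items(): print(n,plane(c,*p,0.03))
E
```

```text
glass [ 0.50445331 -0.3479262   0.03      ]
pad [ 0.43313357 -0.29476407  0.03      ]
bottle [ 0.72746352 -0.21052539  0.03      ]
clip [ 0.63625596 -0.45743577  0.03      ]
mk1 [ 0.71892218 -0.29848927  0.03      ]
mk2 [ 0.68631586 -0.42242516  0.03      ]
```

View pics/topc.png

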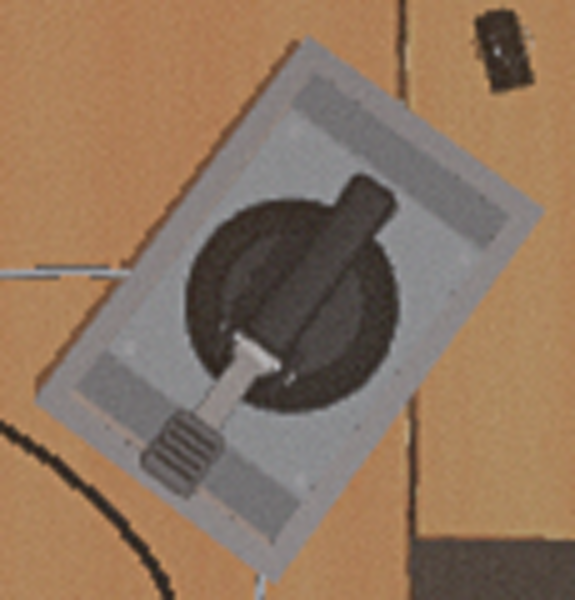

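View pics/scenec.png

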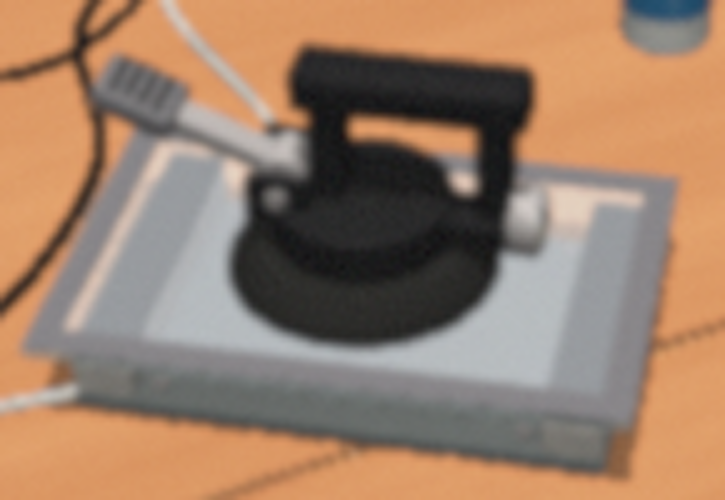

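The top crop shows the glass corners at (308,38), (543,211), (272,582) and (38,393). The pad is centred at (182,453), and the bar runs from (373,190) to about (265,345). In the scene crop the pad is at (142,92) and the bar runs from (300,78) to (530,98).

```bash
python3 - <<'E'
from h import *
t=eyes.camera_info("top");s=eyes.camera_info("scene")
T=lambda x,y:(x/5+200-.4,y/5+165-.4);S=lambda x,y:(x/5+155-.4,y/5+175-.4)
C=[plane(t,*T(*p),.035) for p in [(308,38),(543,211),(272,582),(38,393)]]
print("centre",np.mean(C,0)); C=np.array(C)
for i in range(4):
    d=C[(i+1)%4]-C[i];print(np.linalg.norm(d),np.degrees(np.arctan2(d[1],d[0])))
print("scene corners",[plane(s,*S(*p),.035) for p in [(680,178),(630,425),(22,350)]],C)
print("pad",two(t,T(182,453),s,S(142,92)))
print("bar far end",two(t,T(375,195),s,S(528,80)))
print("bar mid",two(t,T(320,268),s,S(412,72)))
ce=np.mean(C,0);ax=(C[0]+C[1]-C[2]-C[3]);a=np.arctan2(ax[1],ax[0]);print("yaw",np.degrees(a))
w=lambda x,y,z: np.array([ce[0]+np.cos(a)*x-np.sin(a)*y,ce[1]+np.sin(a)*x+np.cos(a)*y,z+.03])
for n,p in dict(pad=(-83,0,78),grip=(0,0,88),barL=(-26,0,98),barR=(66,0,98)).items():
    P=w(*np.array(p)/1000);u=proj(t,P);v=proj(s,P);print(n,P,(u-[199.6,164.6])*5,(v-[154.6,174.6])*5)
st=manip.get_state();print(rot(st["ee_rot"]))
E
```

```text
centre [ 0.50633657 -0.34761085  0.035     ]
0.14804243998354727 -127.26225659244407
0.22840969800273012 142.55027155550442
0.148377471164582 51.06702737594592
0.22408479453315025 -37.52288281118288
scene corners [array([ 0.64216669, -0.35787352,  0.035     ]), array([ 0.55017065, -0.47736252,  0.035     ]), array([ 0.36901568, -0.33966903,  0.035     ])] [[ 0.64091763 -0.35754268  0.035     ]
 [ 0.55128323 -0.47536559  0.035     ]
 [ 0.3699517  -0.33647762  0.035     ]
 [ 0.46319371 -0.22105751  0.035     ]]
pad (array([ 0.43740052, -0.29543219,  0.10294395]), np.float64(0.0011456866069598946))
bar far end (array([ 0.55443809, -0.3851661 ,  0.1267122 ]), np.float64(0.0034655784695339443))
bar mid (array([ 0.52078531, -0.35932402,  0.12508529]), np.float64(0.0016397096365959106))
yaw -37.48595602621701
pad [ 0.44047586 -0.29709979  0.108     ] [185.60036076 445.56267103] [148.60961848  81.17203739]
grip [ 0.50633657 -0.34761085  0.118     ] [294.92330451 298.97456535] [361.42172493  82.08926915]
barL [ 0.4857055  -0.33178811  0.128     ] [260.7204198  344.92640647] [292.26777617  52.50973622]
barR [ 0.55870773 -0.38777627  0.128     ] [382.27063672 181.86683287] [537.00092227  78.20683134]
[[-9.68711660e-01  2.48188205e-01 -5.78499303e-04]
 [ 2.48188808e-01  9.68710516e-01 -1.50049447e-03]
 [ 1.87993328e-04 -1.59712355e-03 -9.99998707e-01]]
```

Both views agree: lifter centre (0.506,-0.348), yaw -37.5°, pad near (0.439,-0.296), and bar top near z 0.126. Next I work out the move to hover above the pad.

```bash
cat >> h.py <<'E'
YAW=np.radians(-37.5);CE=np.array([.5065,-.3477])
def L(x,y,z): return np.array([CE[0]+np.cos(YAW)*x-np.sin(YAW)*y,CE[1]+np.sin(YAW)*x+np.cos(YAW)*y,z])
def go(P,psi=142.5):
    s=manip.get_state();A=rot(s["ee_rot"]);p=np.radians(psi);x=[np.cos(p),np.sin(p),0];y=[np.sin(p),-np.cos(p),0]
    B=np.c_[x,y,[0,0,-1]]
    print(s["clock"],s["position"].round(4),"w",s["width"].round(4),"F",s["contact_force"].round(1),"shift",(A.T@(P-s["position"])).round(4),"turn",np.degrees(R.from_matrix(A.T@B).as_rotvec()).round(2))
E
python3 -c "
from h import *
go(L(-.088,0,.16))"
```

```text
Traceback (most recent call last):
  File "h.py", line 21, in go
    print(s["clock"],s["position"].round(4),"w",s["width"].round(4),"F",s["contact_force"].round(1),"shift",(A.T@(P-s["position"])).round(4),"turn",np.degrees(R.from_matrix(A.T@B).as_rotvec()).round(2))
                                                ^^^^^^^^^^^^^^^^
AttributeError: 'float' object has no attribute 'round'
```

```bash
sed -i 's/s\["width"\].round(4)/round(s["width"],4)/' h.py
python3 -c "
from h import *
go(L(-.088,0,.16))"
```

```text
0.1 [0.1425 0.5566 0.2306] w 0.0852 F [-0.1 -0.   0.5] shift [-0.4961 -0.751   0.0717] turn [-9.000e-02  1.000e-02  2.313e+01]
```

Emit:
{"method": "servo_tool", "body": {"series": "-0.027 -0.041 0 0 0 5 1; -0.054 -0.082 0 0 0 10 1; -0.081 -0.123 0 0 0 15 1; -0.108 -0.164 0 0 0 20 1; -0.135 -0.205 0 0 0 23 1"}}

```text
clock: 0.6
position: [0.2226, 0.323, 0.2309]
ee_rot: [0.0, 0.321, 0.947, -0.0]
contact_force: [1.8, 0.1, 0.7]
width: 0.0121
gripper_force: 0.0
```

```bash
python3 -c "
from h import *
go(L(-.088,0,.16))"
```

```text
0.6 [0.2226 0.323  0.2309] w 0.0121 F [1.8 0.1 0.7] shift [-0.5452 -0.3596  0.0713] turn [-0.02  0.02  0.04]
```

Emit:
{"method": "servo_tool", "body": {"series": "-0.041 -0.027 0 0 0 0 1; -0.082 -0.054 0 0 0 0 1; -0.123 -0.081 0 0 0 0 1; -0.164 -0.108 0 0 0 0 1; -0.205 -0.135 0 0 0 0 1"}}

```text
clock: 1.1
position: [0.3035, 0.0915, 0.2313]
ee_rot: [0.0, 0.32, 0.947, 0.0]
contact_force: [1.9, 0.8, 0.5]
width: -0.0002
gripper_force: 0.0
```

Emit:
{"method": "servo_tool", "body": {"series": "-0.041 -0.027 0 0 0 0 1; -0.082 -0.054 0 0 0 0 1; -0.123 -0.081 0 0 0 0 1; -0.164 -0.108 0 0 0 0 1; -0.205 -0.135 0 0 0 0 1"}}

```text
clock: 1.6
position: [0.3845, -0.1406, 0.2311]
ee_rot: [0.0, 0.321, 0.947, 0.0]
contact_force: [1.2, 0.8, 0.9]
width: 0.0001
gripper_force: 0.0
```

```bash
python3 -c "
from h import *
go(L(-.088,0,.16))"
```

```text
1.6 [ 0.3845 -0.1406  0.2311] w 0.0001 F [1.2 0.8 0.9] shift [-0.1348 -0.0902  0.0711] turn [ 0.03 -0.01  0.06]
```

Emit:
{"method": "servo_tool", "body": {"series": "-0.038 -0.025 0 0 0 0 1; -0.076 -0.051 0 0 0 0 1; -0.114 -0.076 0.015 0 0 0 1; -0.1348 -0.09 0.05 0 0 0 1; -0.1348 -0.09 0.071 0 0 0 1"}}

```text
clock: 2.1
position: [0.4376, -0.2952, 0.1577]
ee_rot: [-0.0, 0.322, 0.947, -0.0]
contact_force: [-0.3, 0.4, -0.1]
width: 0.0
gripper_force: 0.0
```

Emit:
{"method": "servo_tool", "body": {"series": "0 0 0 0 0 0 1; 0 0 0 0 0 0 1"}}

```text
clock: 2.3
position: [0.4368, -0.2914, 0.1601]
ee_rot: [-0.001, 0.32, 0.947, 0.0]
contact_force: [0.1, 0.3, 0.3]
width: -0.0003
gripper_force: 0.0
```

```bash
python3 -c "
from h import *
import cv2
go(L(-.088,0,.16))
s=eyes.get_image('scene');t=eyes.get_image('top')
a=cv2.resize(s[130:270,150:300],None,fx=3,fy=3);b=cv2.resize(t[165:305,200:310],None,fx=3,fy=3)
cv2.imwrite('pics/hov.png',np.hstack([a,b])[:,:,::-1])
s0=cv2.imread('pics/scene0.png')"
```

```text
2.3 [ 0.4368 -0.2914  0.1601] w -0.0003 F [0.1 0.3 0.3] shift [-0.0015 -0.0022  0.0001] turn [ 0.02 -0.09  0.13]
```

View pics/hov.png

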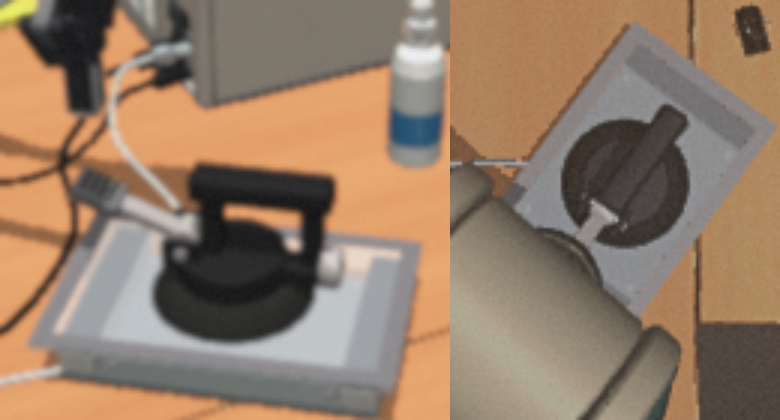

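Scene view (left): the fingertips are at (83,112), above the pad at (100,187), and the scene is undisturbed. I'll check that offset by projection.

```bash
python3 -c "
from h import *
s=eyes.camera_info('scene')
for p in [(.4368,-.2914,.16),(.4368,-.2914,.105),(.4384,-.2955,.105)]: print((proj(s,p)-[150,130])*3)
go(L(-.088,0,.112))"
```

```text
[ 87.440828  109.2540847]
[ 94.7380056  183.37819548]
[ 99.35771615 185.98695772]
2.4 [ 0.4377 -0.2918  0.1617] w -0.0001 F [-1.1  0.3  0.3] shift [-0.0005 -0.0025  0.0497] turn [0.   0.14 0.17]
```

Emit:
{"method": "servo_tool", "body": {"series": "0 -0.002 0.025 0 0 0 1; 0 -0.002 0.045 0 0 0 1; 0 -0.002 0.055 0 0 0 1; 0 -0.002 0.062 0 0 0 1; 0 -0.002 0.066 0 0 0 1"}}

```text
clock: 2.9
position: [0.4357, -0.2928, 0.0956]
ee_rot: [-0.0, 0.32, 0.947, 0.0]
contact_force: [-2.7, 2.4, 8.2]
width: -0.0001
gripper_force: 3.3
```

Emit:
{"method": "servo_tool", "body": {"series": "0 0 0.004 0 0 0 1; 0 0 0.006 0 0 0 1; 0 0 0.007 0 0 0 1; 0 0 0.008 0 0 0 1; 0 0 0.008 0 0 0 1"}}

```text
clock: 3.4
position: [0.4351, -0.2923, 0.0881]
ee_rot: [-0.001, 0.32, 0.947, 0.0]
contact_force: [-4.3, 2.7, 8.3]
width: 0.0001
gripper_force: 3.9
```

Emit:
{"method": "servo_tool", "body": {"series": "0 0 0.001 0 0 0 1; 0 0 0.002 0 0 0 1; 0 0 0.003 0 0 0 1; 0 0 0.003 0 0 0 1"}}

```text
clock: 3.8
position: [0.4348, -0.2921, 0.085]
ee_rot: [-0.001, 0.32, 0.947, 0.0]
contact_force: [-4.1, 2.8, 8.7]
width: -0.0001
gripper_force: 4.3
```

Emit:
{"method": "servo_tool", "body": {"series": "0 0 0.001 0 0 0 1; 0 0 0.001 0 0 0 1; 0 0 0.001 0 0 0 1"}}

```text
clock: 4.1
position: [0.4347, -0.292, 0.0842]
ee_rot: [-0.001, 0.32, 0.947, 0.0]
contact_force: [-5.0, 3.8, 8.8]
width: -0.0001
gripper_force: 4.7
```

Emit:
{"method": "servo_tool", "body": {"series": "0 0 0.001 0 0 0 1; 0 0 0.002 0 0 0 1; 0 0 0.002 0 0 0 1"}}

```text
clock: 4.4
position: [0.4347, -0.2921, 0.0837]
ee_rot: [-0.001, 0.32, 0.947, 0.0]
contact_force: [-7.2, 5.9, 19.0]
width: -0.0001
gripper_force: 9.7
```

The force jumped to 19 N at z 0.0837, so the lever is on its stop. Releasing it now.

Emit:
{"method": "servo_tool", "body": {"series": "0 0 -0.012 0 0 0 1; 0 0 -0.028 0 0 0 1; 0 0 -0.045 0 0 0 1; 0 0 -0.05 0 0 0 1; 0 0 -0.05 0 0 0 1"}}

```text
clock: 4.9
position: [0.4367, -0.2939, 0.1317]
ee_rot: [0.002, 0.32, 0.947, -0.001]
contact_force: [-0.9, 0.6, -0.8]
width: -0.0
gripper_force: 0.0
```

```bash
python3 -c "
from h import *
import cv2
s=eyes.get_image('scene')
a=cv2.resize(s[130:270,150:300],None,fx=4,fy=4)
cv2.imwrite('pics/up1.png',a[:,:,::-1])
go(L(-.088,0,.13))"
```

```text
4.95 [ 0.4361 -0.2934  0.1307] w 0.0003 F [-0.2  0.3 -0.7] shift [-0.0009 -0.0002  0.0007] turn [0.   0.08 0.15]
```

View pics/up1.png

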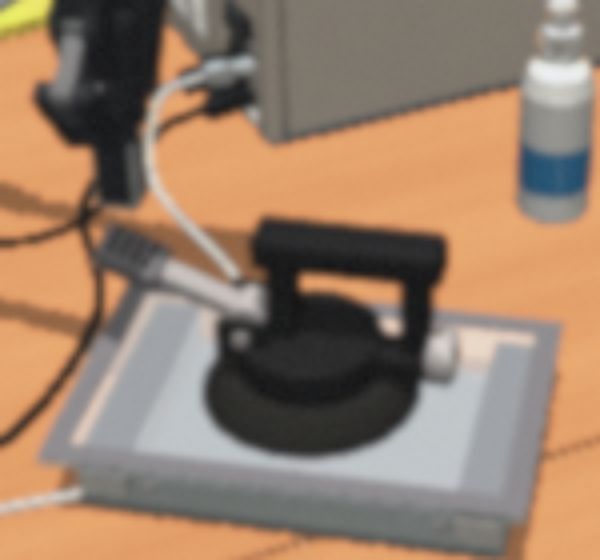

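The lever is fully up again, with its pad at (132,248) and the fingertips clear at (118,200). The glass hasn't shifted. Strokes 2 and 3 come next.

Emit:
{"method": "servo_tool", "body": {"series": "0 0 0.015 0 0 0 1; 0 0 0.025 0 0 0 1; 0 0 0.033 0 0 0 1; 0 0 0.039 0 0 0 1; 0 0 0.044 0 0 0 1"}}

```text
clock: 5.45
position: [0.4334, -0.2913, 0.0852]
ee_rot: [-0.003, 0.32, 0.947, 0.001]
contact_force: [-4.7, 3.8, 9.1]
width: -0.0001
gripper_force: 4.4
```

Emit:
{"method": "servo_tool", "body": {"series": "0 0 0.002 0 0 0 1; 0 0 0.004 0 0 0 1; 0 0 0.006 0 0 0 1; 0 0 0.006 0 0 0 1; 0 0 0.006 0 0 0 1"}}

```text
clock: 5.95
position: [0.4332, -0.2913, 0.0833]
ee_rot: [-0.003, 0.32, 0.947, 0.001]
contact_force: [-10.2, 7.2, 33.5]
width: 0.0
gripper_force: 16.9
```

Emit:
{"method": "servo_tool", "body": {"series": "0 0 -0.012 0 0 0 1; 0 0 -0.028 0 0 0 1; 0 0 -0.045 0 0 0 1; 0 0 -0.05 0 0 0 1; 0 0 -0.05 0 0 0 1"}}

```text
clock: 6.45
position: [0.4359, -0.2934, 0.13]
ee_rot: [0.0, 0.32, 0.947, 0.0]
contact_force: [-1.3, 0.5, 0.6]
width: -0.0001
gripper_force: 0.0
```

Emit:
{"method": "servo_tool", "body": {"series": "0 0 0 0 0 0 1; 0 0 0 0 0 0 1; 0 0 0 0 0 0 1"}}

```text
clock: 6.75
position: [0.4354, -0.293, 0.1293]
ee_rot: [-0.001, 0.32, 0.947, 0.0]
contact_force: [-0.2, -0.2, -0.8]
width: 0.0003
gripper_force: 0.0
```

Emit:
{"method": "servo_tool", "body": {"series": "0 0 0.015 0 0 0 1; 0 0 0.025 0 0 0 1; 0 0 0.033 0 0 0 1; 0 0 0.039 0 0 0 1; 0 0 0.044 0 0 0 1"}}

```text
clock: 7.25
position: [0.4337, -0.2916, 0.0857]
ee_rot: [-0.003, 0.32, 0.947, 0.001]
contact_force: [-5.7, 3.6, 8.5]
width: -0.0002
gripper_force: 4.4
```

Emit:
{"method": "servo_tool", "body": {"series": "0 0 0.002 0 0 0 1; 0 0 0.004 0 0 0 1; 0 0 0.006 0 0 0 1; 0 0 0.006 0 0 0 1; 0 0 0.006 0 0 0 1"}}

```text
clock: 7.75
position: [0.4335, -0.2915, 0.0834]
ee_rot: [-0.002, 0.32, 0.947, 0.001]
contact_force: [-9.7, 7.2, 30.7]
width: -0.0001
gripper_force: 15.5
```

Emit:
{"method": "servo_tool", "body": {"series": "0 0 -0.012 0 0 0 1; 0 0 -0.028 0 0 0 1; 0 0 -0.045 0 0 0 1; 0 0 -0.07 0 0 0 1; 0 0 -0.1 0 0 0 1"}}

```text
clock: 8.25
position: [0.4351, -0.2927, 0.1797]
ee_rot: [-0.001, 0.32, 0.947, 0.001]
contact_force: [0.0, -0.1, -0.3]
width: 0.0
gripper_force: 0.0
```

```bash
python3 -c "
from h import *
import cv2
go(L(0,0,.18))
s=eyes.get_image('scene');t=eyes.get_image('top')
a=cv2.resize(s[175:275,155:300],None,fx=4,fy=4,interpolation=2)
cv2.imwrite('pics/up3.png',a[:,:,::-1])
d=cv2.absdiff(s[:,:,::-1],cv2.imread('pics/scene0.png'));print([d[a:b,c:e].mean() for a,b,c,e in [(205,270,165,295),(185,215,210,265),(183,205,170,200)]])"
```

```text
8.25 [ 0.4351 -0.2927  0.1797] w 0.0 F [ 0.  -0.1 -0.3] shift [-0.0901 -0.0003 -0.0006] turn [ 0.02 -0.18  0.13]
[np.float64(6.312544378698225), np.float64(5.446666666666666), np.float64(22.054040404040403)]
```

View pics/up3.png

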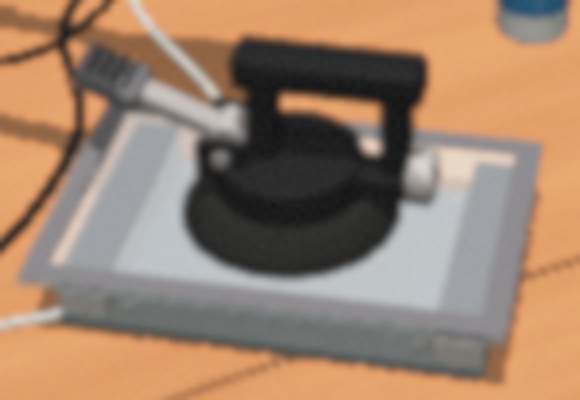

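The lever is fully up and the glass corner is still at (543,142), which matches the first picture. Now I open the fingers and move over the handle.

Emit:
{"method": "servo_tool", "body": {"series": "-0.03 0 0 0 0 0 0; -0.06 0 0 0 0 0 0; -0.08 0 0 0 0 0 0; -0.0905 0 0 0 0 0 0; -0.0905 0 0 0 0 0 0", "squeeze": 35}}

```text
clock: 8.85
position: [0.5081, -0.3486, 0.1787]
ee_rot: [-0.001, 0.32, 0.947, 0.0]
contact_force: [-0.0, 0.4, -0.6]
width: 0.0722
gripper_force: 0.0
```

Emit:
{"method": "servo_tool", "body": {"series": "0 0 0 0 0 0 0; 0 0 0 0 0 0 0; 0 0 0 0 0 0 0"}}

```text
clock: 9.15
position: [0.5071, -0.3477, 0.1804]
ee_rot: [-0.0, 0.32, 0.947, 0.0]
contact_force: [0.6, -0.0, -0.1]
width: 0.0858
gripper_force: 0.0
```

```bash
python3 -c "
from h import *
import cv2
c=eyes.camera_info('wrist')
w=eyes.get_image('wrist');cv2.imwrite('pics/w.png',w[:,:,::-1])
for p in [(-.026,0,.128),(.066,0,.128),(0,0,.128)]: print(proj(c,L(*p)))
for i in range(4): go(L(0,0,.099))"
```

```text
[255.02485843 173.29669329]
[254.77831749 301.76624545]
[254.94924021 212.70044765]
9.2 [ 0.5072 -0.3479  0.1806] w 0.0854 F [-0.3  0.5 -0.1] shift [ 0.0007 -0.0003  0.0816] turn [ 0.   -0.    0.13]
9.2 [ 0.5072 -0.3479  0.1806] w 0.0854 F [-0.3  0.5 -0.1] shift [ 0.0007 -0.0003  0.0816] turn [ 0.   -0.    0.13]
9.2 [ 0.5072 -0.3479  0.1806] w 0.0854 F [-0.3  0.5 -0.1] shift [ 0.0007 -0.0003  0.0816] turn [ 0.   -0.    0.13]
9.2 [ 0.5072 -0.3479  0.1806] w 0.0854 F [-0.3  0.5 -0.1] shift [ 0.0007 -0.0003  0.0816] turn [ 0.   -0.    0.13]
```

View pics/w.png

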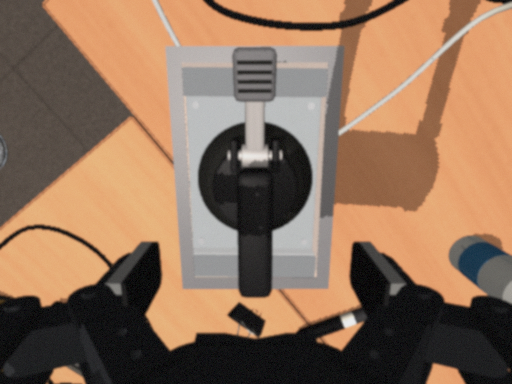

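The bar lies along column 255 as predicted, with its ends at rows ~170 and ~297 against 173 and 302 predicted. I'll check the glass edges (rows 46 and 288) for an x offset.

```bash
python3 -c "
from h import *
import cv2
c=eyes.camera_info('wrist')
for p in [(-.115,0,.035),(.115,0,.035),(-.083,0,.108)]: print(proj(c,L(*p)))
g=cv2.imread('pics/w.png')
h=cv2.cvtColor(g,cv2.COLOR_BGR2HSV)
for col in (205,215,295,305):
  r=h[:,col,1]<60; i=np.where(r[20:320])[0]+20; print(col,i.min(),i.max())
k=(g[:,245:265].max(2)<50).mean(1); print(np.where(k>.8)[0][[0,-1]], g[285:302,255].max(1), g[160:180,255].max(1))
"
```

```text
[255.34487622  45.51386034]
[254.8654254  289.07033228]
[255.24488245  78.97237387]
205 46 288
215 46 288
295 25 287
305 25 287
[ 20 383] [ 36  42  37  38  33  40  36  35  36  39  42  82 144 203 226 230 231] [170 138 120 114 108  96  79  53  25  14  16  15  23  25  29  37  42  48
  50  51]
```

The glass edges match to about 1 mm, so I'm descending to the bar.

Emit:
{"method": "servo_tool", "body": {"series": "0.001 0 0.025 0 0 0 0; 0.001 0 0.05 0 0 0 0; 0.001 0 0.068 0 0 0 0; 0.001 0 0.077 0 0 0 0; 0.001 0 0.0815 0 0 0 0"}}

```text
clock: 9.7
position: [0.5066, -0.3474, 0.0982]
ee_rot: [-0.0, 0.32, 0.947, 0.0]
contact_force: [-0.9, -0.4, 0.4]
width: 0.0852
gripper_force: 0.0
```

Emit:
{"method": "servo_tool", "body": {"series": "0 0 0 0 0 0 0.4; 0 0 0 0 0 0 0.6; 0 0 0 0 0 0 0.8; 0 0 0 0 0 0 1; 0 0 0 0 0 0 1", "squeeze": 38}}

```text
clock: 10.2
position: [0.5072, -0.3482, 0.0995]
ee_rot: [0.001, 0.32, 0.947, -0.0]
contact_force: [-1.3, -0.9, 2.1]
width: 0.0232
gripper_force: 43.1
```

Emit:
{"method": "servo_tool", "body": {"series": "0 0 0 0 0 0 1; 0 0 0 0 0 0 1; 0 0 0 0 0 0 1; 0 0 0 0 0 0 1; 0 0 0 0 0 0 1"}}

```text
clock: 10.7
position: [0.5072, -0.3482, 0.0995]
ee_rot: [0.001, 0.32, 0.947, -0.0]
contact_force: [-0.6, -1.2, 5.0]
width: 0.023
gripper_force: 43.4
```

Emit:
{"method": "servo_tool", "body": {"series": "0 0 0 0 0 0 1; 0 0 -0.002 0 0 0 1; 0 0 -0.005 0 0 0 1; 0 0 -0.009 0 0 0 1; 0 0 -0.013 0 0 0 1", "squeeze": 34}}

```text
clock: 11.2
position: [0.5067, -0.3472, 0.1112]
ee_rot: [-0.001, 0.32, 0.947, 0.0]
contact_force: [0.0, 0.2, -3.7]
width: 0.0231
gripper_force: 42.1
```

Emit:
{"method": "servo_tool", "body": {"series": "0 0 -0.002 0 0 0 1; 0 0 -0.002 0 0 0 1; 0 0 -0.002 0 0 0 1"}}

```text
clock: 11.5
position: [0.507, -0.3477, 0.1137]
ee_rot: [-0.0, 0.32, 0.947, 0.0]
contact_force: [-0.2, 0.6, -3.7]
width: 0.0232
gripper_force: 42.1
```

```bash
python3 -c "
from h import *
import cv2
s=manip.get_state();print(s['moment'],s['contact_force'],s['ee_rot'],s['gripper_force'])
w=eyes.get_image('wrist');s=eyes.get_image('scene')
b=cv2.resize(s[120:270,150:300],(384,384),interpolation=2)
cv2.imwrite('pics/l1.png',cv2.resize(np.hstack([w,b]),(800,343))[:,:,::-1])"
```

```text
[ 0.02017009 -0.01963719 -0.0348599 ] [-0.15016213  0.63118431 -3.7037504 ] [-2.94781888e-05  3.20342556e-01  9.47301769e-01  6.51308725e-05] 42.12559461593628
```

View pics/l1.png

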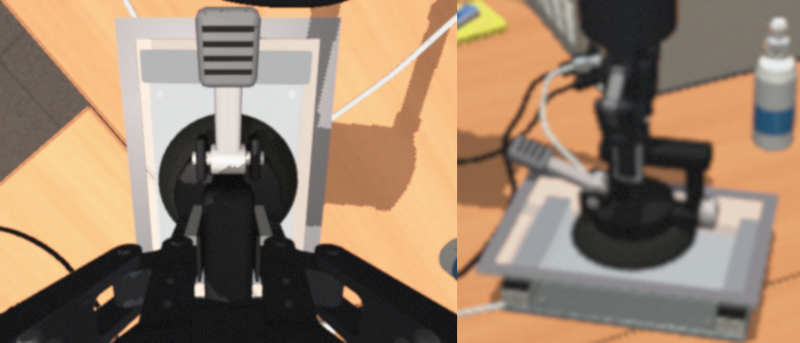

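The glass is off both rails and level: clear gaps show at (515,290) and (735,318), and the moments are tiny. I'm continuing the lift.

Emit:
{"method": "servo_tool", "body": {"series": "0 0 -0.005 0 0 0 1; 0 0 -0.014 0 0 0 1; 0 0 -0.025 0 0 0 1; 0 0 -0.037 0 0 0 1; 0 0 -0.05 0 0 0 1"}}

```text
clock: 12.1
position: [0.5072, -0.3479, 0.1653]
ee_rot: [0.0, 0.32, 0.947, -0.0]
contact_force: [-0.4, -0.1, -5.5]
width: 0.0232
gripper_force: 42.1
```

Emit:
{"method": "servo_tool", "body": {"series": "0 0 -0.013 0 0 0 1; 0 0 -0.026 0 0 0 1; 0 0 -0.039 0 0 0 1; 0 0 -0.052 0 0 0 1; 0 0 -0.062 0 0 0 1"}}

```text
clock: 12.6
position: [0.5072, -0.3479, 0.2273]
ee_rot: [0.001, 0.32, 0.947, -0.0]
contact_force: [0.1, -0.3, -5.3]
width: 0.0233
gripper_force: 42.1
```

Emit:
{"method": "servo_tool", "body": {"series": "0 0 -0.005 0 0 0 1; 0 0 -0.008 0 0 0 1; 0 0 -0.008 0 0 0 1; 0 0 -0.008 0 0 0 1; 0 0 -0.008 0 0 0 1"}}

```text
clock: 13.1
position: [0.5067, -0.3475, 0.233]
ee_rot: [-0.001, 0.32, 0.947, 0.0]
contact_force: [0.9, -0.6, -5.1]
width: 0.023
gripper_force: 42.2
```

Emit:
{"method": "servo_tool", "body": {"series": "0 0 0 0 0 0 1; 0 0 0 0 0 0 1; 0 0 0 0 0 0 1; 0 0 0 0 0 0 1; 0 0 0 0 0 0 1"}}

```text
clock: 13.6
position: [0.507, -0.3477, 0.2338]
ee_rot: [0.0, 0.32, 0.947, 0.0]
contact_force: [-1.1, -0.9, -4.4]
width: 0.0236
gripper_force: 42.2
```

```bash
python3 -c "
from h import *
import cv2
s=manip.get_state();print(s['position'],s['moment'],s['contact_force'],s['ee_rot'],s['gripper_force'],abs(s['qd']).max())
w=eyes.get_image('wrist');s=eyes.get_image('scene')
b=cv2.resize(s[100:270,140:310],(384,384),interpolation=2)
cv2.imwrite('pics/l2.png',cv2.resize(np.hstack([w,b]),(800,343))[:,:,::-1])"
```

```text
[ 0.50700571 -0.34773766  0.23376474] [-0.00168298 -0.04367145 -0.00463181] [-1.13711248 -0.93316517 -4.38165817] [1.14718113e-05 3.20339440e-01 9.47302824e-01 4.81397868e-05] 42.18575119972229 0.0019438545441159587
```

View pics/l2.png

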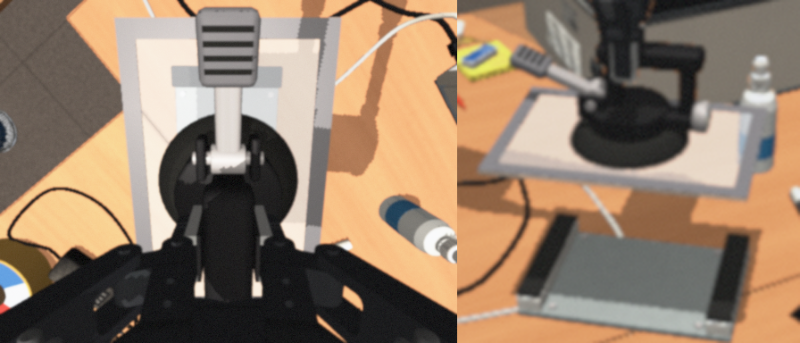

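The glass is about 13 cm above the cradle and level. It sits exactly where it did in the earlier wrist view (pad at (228,45)), so it hasn't slipped. Handing in.

```bash
python3 -c "
from rig import manip
print(manip.sign_off())"
```

```text
the job is handed in; nothing more can be done
None
```

I pumped the lever three full strokes, then lifted the glass about 13 cm straight up and handed the job in at about 14 s with it held level and still; the bottle, clip and marker were not touched, and the grip read 42 N, just over the suggested 40 N.

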